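Lock the strainer basket into the strainer pot

TASK

Put the strainer basket back into the strainer pot of the filling line: hang it upright in the pot's collar with its three lugs down through the entry slots, press it down against the spring seat and turn it clockwise (seen from above) under the hooks until the lugs come up into the locking notches, then let go of it. Feel your way and do not force it: never more than about 30 N against the pot, and leave the bottles and other things on the table where they are.

Things in the scene. Friction and masses are not known exactly. Their poses are not given: they have to be found in the camera images.
- basket_handle (a point): Loose steel strainer basket, 0.2 to 0.3 kg, 99 mm tall, standing upright on the table. This point is the middle of its bar handle, 90 mm above its underside on its upright axis; z up. The bar is 66 mm long (x), 10 mm thick (y), 18 mm high (81 to 99 mm above the underside); posts of 8 mm diameter carry it at x = +28 and -28 mm. A grip of 40 to 60 N holds it well.
- basket_rim (a point): Centre of the top face of the basket's round rim, 41 mm straight below the handle point. The rim is 71 mm in diameter, 4 mm thick; flush with it three lugs, 10 mm wide and 4 mm thick, at 0, 120 and 240 degrees from the +x axis (along the handle bar), reach 43 mm out from the axis. Under the rim hangs the wire cup, 54 mm in diameter, 45 mm deep.
- pot_mouth (a point): Mouth of the fixed steel strainer pot (100 mm in diameter): centre of the flat top of its collar, 105 mm above the table; z up, wing nut at -x. Collar: 104 mm outside, bore 76 mm, three entry slots 120 degrees apart, 16 mm wide, reaching 45.5 mm out. One slot lies within 20 degrees of the +x axis, its angle not measured: look, or feel by turning the lugs on the flat top.
- pot_seat (a point): Centre of the spring seat inside the collar, a rubber-faced ring with a 64 mm hole for the cup, at its free height, 6.5 mm below the collar's top. The underside of the rim and lugs comes to rest on it once the lugs have gone down the slots. It goes down 9 mm; it takes 4 N to move and 1 N more per mm (the basket's weight counts), then it is solid.
- pot_hooks (a point): Level of the underside of the three hooks, 8 mm below the collar's top, on the pot's axis. A hook follows each slot on the clockwise side (seen from above). The lugs' top faces must be pressed below this level to pass under; the rubbing then resists turning with up to 0.3 N m. Counter-clockwise of each slot is a solid wall.
- pot_notches (a point): Level of the roof of the three locking notches, 5 mm below the collar's top, on the pot's axis. The notches are cut 3 mm up into the hooks' underside, 14 mm wide, centred 40 degrees clockwise of the slots, with a solid stop right behind. Locked, the spring holds the lugs' top faces (the rim point) at this level and the basket cannot turn.
- bottle_open: Bystander: amber bottle without its pump, 68 mm in diameter, 156 mm tall; origin at the centre of its underside, z up.
- beaker: Bystander: steel sampling beaker, 67 mm in diameter, 78 mm tall; origin at the centre of its underside, z up.
- spanner: Bystander: open-ended spanner lying flat, 169 mm long along its y axis; origin at its middle on the table.
- pump_1: Bystander: black spare pump head, 58 mm tall; origin under its middle on the table.
- sample_1: Bystander: small brown dropper bottle, 33 mm in diameter, 102 mm tall; origin at the centre of its underside, z up.
- bottle_25: Bystander: filled amber pump bottle, 68 mm in diameter, 204 mm tall; origin at the centre of its underside, z up.
Mind the look-alikes: they are no part of the job. What is shaped like the part that bears basket_handle but red is not meant.

How it is judged:
On the way:
1. the basket hangs in the collar, its lugs down in the entry slots (handle point less than 41 mm above the collar's top, within 4 mm of its axis) (z of basket_handle in the frame of pot_mouth below 0.041 m and horizontal distance between basket_handle and pot_mouth below 0.004 m and angle between basket_handle's own z axis and vertical below 0.06 rad), for 0.1 s.
At the end, for the whole second after the job is handed in: The basket is locked: let go and at rest, its lugs up in the locking notches, so that the spring holds its handle point 34.5 to 37.3 mm above the collar's top (unlocked in the slots it stands higher, caught under a hook lower), within 3 mm of the pot's axis and upright within 0.04 rad (z of basket_handle in the frame of pot_mouth between 0.0345 and 0.0373 m and horizontal distance between basket_handle and pot_mouth below 0.003 m and angle between basket_handle's own z axis and vertical below 0.04 rad); the robot touches nothing.
It fails at once if the basket is forced: pressed or wrenched against the pot with more than 40 N (contact force between basket and pot above 40 N).
It fails at once if a bystander is moved by more than 30 mm (distance of any of bottle_open, beaker, spanner, pump_1, sample_1, bottle_25 from where it was at the start of the episode above 0.03 m).
It also fails if it takes over 72 s, if anything falls off the work surface, if the arm or the gripper's body presses on something with over 40 N, if the wrist force passes 120 N, or if a joint passes its speed limit or range.

ROBOT

A 6-joint arm with a two-finger parallel gripper is mounted at the origin on a cart in front of the work surface, level with it; the furniture and walls round the work are solid. World frame = base frame: x ahead of the robot, y to its left, z up, the work surface at z = 0. Lengths are in m, angles in rad, forces in N, time in s.
With the tool pointing down it reaches from about 0.35 to 0.775 m from the base axis. Payload 5.5 kg.
Tool frame: the origin (TCP) lies at the centre of the arm's flange, where the gripper is bolted on; the fingertips stand 173 mm ahead of it and the grasp point (between the pads) lies bot.pinch_z ahead of it (bot.pinch_z is the distance from the TCP to the grasp point, in m); z points along the fingers, y is the line along which they close (so a half turn about z gives the same grasp; the last joint's range is limited). The gripper opens to 85 mm and grips with 20 to 120 N. Pads are 22 mm wide; open, the fingers measure 114 mm over their backs; the gripper's body (76 mm by 85 mm) begins 54 mm behind the grasp point. The pads swing forward as they close: fully open they stand 13 mm farther back than shut.
Start: joints at [0.96, 0.313, 0.046, 1.304, 0, 1.431], TCP at [0.261, 0.512, 0.405] pointing down, gripper open.
Joint ranges: [-2.76, 2.76], [-0.86, 1.69], [-1.03, 1.26], [-2.2, 2.34], [-1.47, 1.5], [-3.14, 3.14]. Speed limits (rad/s): [2.57, 2.57, 3.14, 3.14, 3.14, 3.14].

INTERFACE

Orientations are given as a rotation vector (axis times angle).
In Python, from workcell import bot, cams, job, search_frame, regions_of gives the robot as it stands.
- The arm moves only by the shell command python3 -m handwheel 'ROWS'. ROWS is JSON, a list of rows, each an object with "jaw": the opening, from 0 (shut) to 1 (fully open); "slide": the shift along the tool's x, y, z normalised to -1 to 1, where 1 is 400 mm, a list of three; "twist": the turn about the tool's z normalised to -1 to 1, where 1 is 2 pi rad. In form: [{"jaw": jaw, "slide": [dx, dy, dz], "twist": twist}, ...]. A call has exactly 10 rows; each row is the pose to reach, as a shift and turn from the pose commanded when the call began, along the tool's axes at that moment, turning the shorter way round; what a row does not reach only later rows make up. A row lasts 1/10 s, in which the tool goes at most 50 mm and 8.59 degrees, less where a joint would pass 70% of its speed; a pose out of reach is approached as far as the arm can. A call with a number of a shift or a turn outside -1 to 1 is refused whole. A call with a gripper value outside its range is refused whole. The fingers move at their own pace and stop on an object; the grip force is fixed at half the most. Time passes only in rows, so rows that repeat a pose let the fingers close, or fill a call up. It gives the time, the measured TCP pose, the force, the opening and the grip force at its end, in the units of the state.
- bot.read_state(): the state, without advancing time (a new reading comes with each control period).
- cams.read_camera(name): name is "side" or "top"; returns the picture (384x512x3 uint8, red, green, blue); there is no depth.
- cams.get_calibration(name): a dict with "fx", "fy", "cx", "cy" (pixels), "dist_coeffs" ([k1, k2, p1, p2, k3] as OpenCV has them; the pictures are not rectified), "rvec" (rotation vector, rad) and "tvec" (3), from world to camera coordinates, as OpenCV has them. Camera axes: x right, y down, z forward; pixel columns grow to the right and rows downward; lengths in m; the calibration is good to about 2 mm. A picture is of the moment at which its call begins. get_calibration takes no time and is no camera call.
- job.close_job(): hands the job in; it is judged then, once.
Trained networks look in the newest picture that a camera, given by its name, has taken for a name from the list of things; names that differ only in an ending like _2 or _b are one class to them, and where a whole thing is asked for, a point or a joint stands for the part that bears it (a point fixed in the world has none). Each returns a list of dicts, best first, with "p" (0 to 1); they miss things now and then, are a little off and sometimes report something else, mostly with a low value. They report only what shows in the picture. A call takes as long as a camera call. They do not tell look-alikes from the thing itself.
- search_frame(camera, thing): "position" ([column, row] in pixels, amid what is visible of it).
- regions_of(camera, thing): "pixels" (384x512 bool, what is visible of it) and "position" ([column, row] in pixels, amid what is visible of it).
The state is a dict: "t": time; "qpos": joint angles; "qvel": joint speeds; "effort": joint torques, N m; "position": TCP position; "tcp_rot": TCP orientation; "ft_force": force on the tool from outside, world axes, zero at the start; "moment": the same for the moment, N m; "opening": finger opening in m; "grip_force": force on a finger pad.
Only numpy, scipy, OpenCV 4.12 (cv2) and the standard library are available. Lean on these libraries where they do the work, as an engineer would, in place of code of your own. Each camera call takes 0.05 s, during which the arm holds its last target. There are 200 camera calls.

## Working session

There is one attempt and no reset: what is moved stays moved. The work goes in short steps, Python scripts to look and compute and a shell command to move; the robot and the scene stay as the last step left them, time stands still between calls to the robot, and variables do not carry over. Pictures are saved under pics/ and viewed, at most 10 in all, crops included, and the job is handed in when it is done.

```bash
mkdir -p pics; ls
cat > h.py <<'E'
import numpy as np,cv2
from workcell import bot,cams,job,search_frame,regions_of
def cal(n):
    c=cams.get_calibration(n);K=np.array([[c['fx'],0,c['cx']],[0,c['fy'],c['cy']],[0,0,1]]);return K,np.array(c['dist_coeffs'],float),np.array(c['rvec'],float),np.array(c['tvec'],float)
def ray(n,uv):
    K,d,r,t=cal(n);R=cv2.Rodrigues(r)[0]
    p=cv2.undistortPoints(np.array([[uv]],float),K,d)[0,0];return -R.T@t,R.T@np.array([p[0],p[1],1])
def atz(n,uv,z):
    o,v=ray(n,uv);return o+v*(z-o[2])/v[2]
def proj(n,P):
    K,d,r,t=cal(n);return cv2.projectPoints(np.array(P,float).reshape(-1,3),r,t,K,d)[0][:,0]
def tri(a,ua,b,ub):
    o1,v1=ray(a,ua);o2,v2=ray(b,ub);s=np.linalg.lstsq(np.c_[v1,-v2],o2-o1,rcond=None)[0]
    p,q=o1+s[0]*v1,o2+s[1]*v2;return (p+q)/2,np.linalg.norm(p-q)
def snap(n,f,crop=None,s=1):
    im=cams.read_camera(n)[:,:,::-1].copy()
    if crop: x0,y0,x1,y1=crop;im=im[y0:y1,x0:x1]
    im=cv2.resize(im,None,fx=s,fy=s,interpolation=cv2.INTER_CUBIC);cv2.imwrite('pics/'+f,im)
E
python3 - <<'E'
from h import *
a=cams.read_camera('top');b=cams.read_camera('side')
im=np.vstack([a,b])[:,:,::-1]
cv2.imwrite('pics/a.png',cv2.resize(np.hstack([a,b])[:,:,::-1],(800,300)))
cv2.imwrite('pics/t.png',cv2.resize(a[:,:,::-1],(800,600)));cv2.imwrite('pics/s.png',cv2.resize(b[:,:,::-1],(800,600)))
print(bot.pinch_z,bot.read_state())
for n in('top','side'):
  o,_=ray(n,(256,192));print(n,o)
  for t in('basket_handle','basket_rim','pot_mouth'):
    print(n,t,[(np.round(d['position']),round(d['p'],2)) for d in search_frame(n,t)][:4])
E
```

```text
pics
0.1547 {'t': 0.1, 'qpos': array([9.60395317e-01, 3.13940982e-01, 4.51004285e-02, 1.30358898e+00,
       1.03647878e-05, 1.43121024e+00]), 'qvel': array([-0.00136325, -0.00267154, -0.00059534,  0.00076462, -0.00096025,
       -0.00176044]), 'effort': array([ 3.29463452e-03, -4.81726134e+01,  2.99243617e+01,  1.27091078e-02,
        1.30259903e-05,  9.35039566e-06]), 'position': array([0.26073159, 0.51230204, 0.40389209]), 'tcp_rot': array([-7.32600686e-01, -3.05435365e+00,  2.38073234e-03]), 'ft_force': array([ 0.67505645, -0.26386716,  0.80053319]), 'moment': array([-0.01627648, -0.03102645, -0.03421336]), 'grip_force': 0.0, 'opening': 0.08536154624624902}
top [ 0.31701599 -0.0313496   1.42776965]
top basket_handle [(array([272., 196.]), 0.92), (array([262., 154.]), 0.57), (array([138., 201.]), 0.37)]
top basket_rim [(array([260., 153.]), 0.82), (array([274., 197.]), 0.8), (array([292., 224.]), 0.61)]
top pot_mouth [(array([197., 152.]), 0.56)]
side [0.36569834 0.93359581 0.7448537 ]
side basket_handle [(array([270., 194.]), 0.64)]
side basket_rim [(array([276., 194.]), 0.8), (array([222., 201.]), 0.61)]
side pot_mouth [(array([208., 250.]), 0.62)]
```

View pics/t.png

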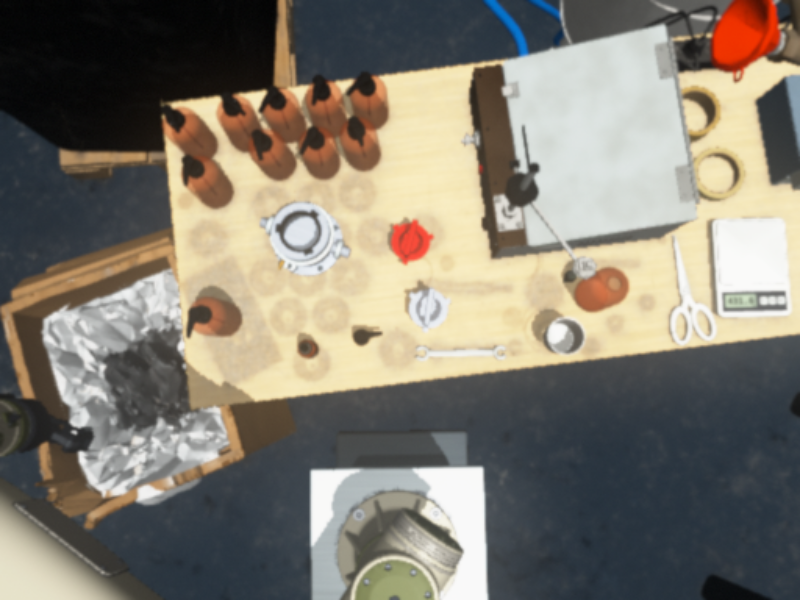

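View pics/s.png

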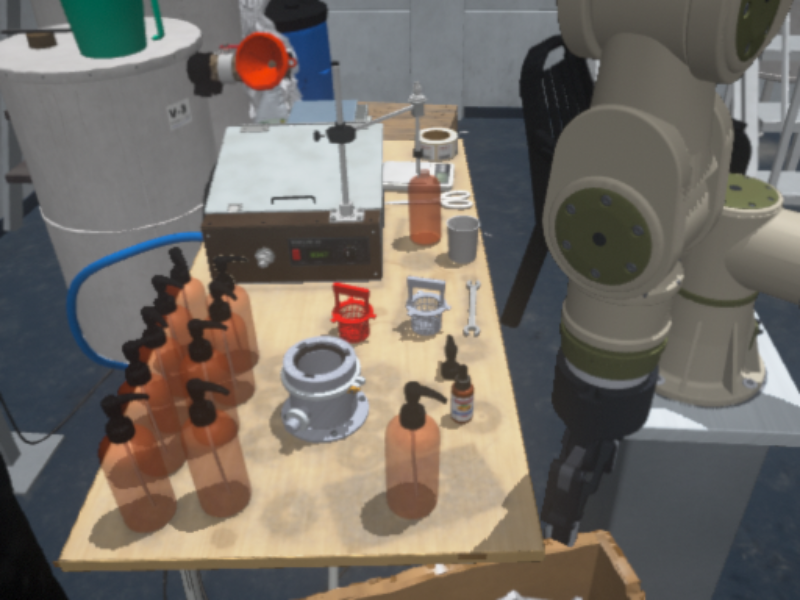

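Candidates for the basket: the steel one at top (273,196) / side (273,193); the red look-alike at top (262,154) / side (226,198); and, less likely, the beaker at top (360,214) / side (296,153). I choose the steel one. The pot is at top (194,152) / side (206,240). One close crop will check the choice.

Run:
```python
from h import *
a=cams.read_camera('top')[:,:,::-1];b=cams.read_camera('side')[:,:,::-1]
c=lambda im,x,y,w,h:cv2.resize(im[y:y+h,x:x+w],(400,300),interpolation=cv2.INTER_CUBIC)
cv2.imwrite('pics/c.png',np.vstack([np.hstack([c(a,234,167,80,60),c(b,233,165,80,60)]),np.hstack([c(a,154,122,80,60),c(b,166,205,80,60)])]))
print(tri('top',(272,196),'side',(272,185)))
print(atz('top',(272,196),.09),atz('top',(194,149),.105), atz('side',(206,226),.105))
for n in('top','side'):
  for t in('basket_handle','pot_mouth','pot_seat'):
    for d in regions_of(n,t)[:3]:
      ys,xs=np.nonzero(d['pixels']);print(n,t,np.round(d['position'],1),round(d['p'],2),xs.min(),xs.max(),ys.min(),ys.max())
```

```text
(array([ 0.43958059, -0.05907129,  0.07935728]), np.float64(0.001425105997812104))
[ 0.43790348 -0.05886158  0.09      ] [0.57145006 0.15405903 0.105     ] [0.57400942 0.1535092  0.105     ]
top basket_handle [263.7 152.5] 0.98 251 276 141 168
top basket_handle [270.4 196.4] 0.66 262 287 185 211
top pot_mouth [196.2 153.2] 0.68 166 223 129 177
top pot_mouth [233.8 215.4] 0.19 226 243 211 221
top pot_seat [195.1 152.6] 0.79 167 223 130 176
side basket_handle [271.9 193.1] 0.93 260 287 176 214
side basket_handle [227.6 202.4] 0.69 211 239 181 219
side pot_mouth [207.2 249.6] 0.58 180 234 215 282
side pot_seat [203.8 248.4] 0.58 179 235 215 283
side pot_seat [276.2 192.9] 0.37 259 286 176 214
```

View pics/c.png

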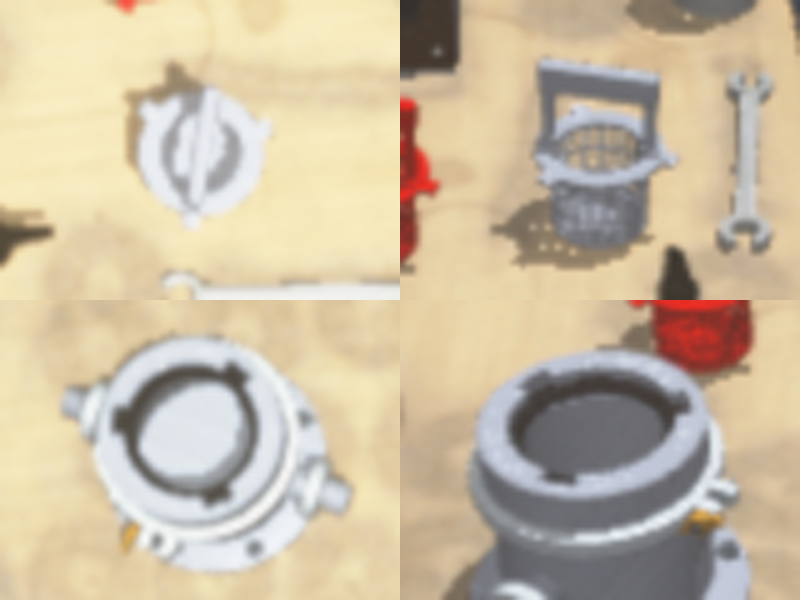

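The top-left and top-right crops show the grey steel basket. Its bar runs almost vertically in the top picture, from px (276,185) to (273,209), with one lug at the bottom near (272,212). The pot's slots in the top picture are near px (202,136), (178,146) and (198,160). I'll fit both poses next.

```bash
cat >> h.py <<'E'
from scipy.optimize import least_squares
def fit(obs,x0):
    # obs: (cam, uv, local xyz); pose x,y,yaw with z known in local
    def f(p):
        c,s=np.cos(p[2]),np.sin(p[2]);r=[]
        for n,uv,L in obs:
            P=[p[0]+c*L[0]-s*L[1],p[1]+s*L[0]+c*L[1],L[2]];r+=list(proj(n,P)[0]-uv)
        return np.array(r)
    q=least_squares(f,x0,loss='soft_l1');return q.x,np.round(f(q.x).reshape(-1,2),1)
def go(pos,yaw):
    """yaw: world angle of tool y axis, mod pi; prints slide/twist from the present measured pose, and required q6 change"""
    s=bot.read_state();R=cv2.Rodrigues(s['tcp_rot'])[0]
    d=R.T@(np.array(pos)-s['position']);cur=np.arctan2(R[1,1],R[0,1])
    tw=-(yaw-cur);tw=(tw+np.pi/2)%np.pi-np.pi/2
    print('slide',np.round(d/.4,4),'twist',round(tw/2/np.pi,4),'deg',round(np.degrees(tw),1),'q6',round(s['qpos'][5],3),'toolz',np.round(R[:,2],3))
E
python3 - <<'E'
from h import *
T=lambda x,y,ox,oy:(ox+x/5-.4,oy+y/5-.4)
l=lambda k,z,r=.043,o=0:(r*np.cos(k*2*np.pi/3+o),r*np.sin(k*2*np.pi/3+o),z)
obs=[('top',T(209,92,234,167),(-.033,0,.099)),('top',T(196,207,234,167),(.033,0,.099)),
('top',T(192,226,234,167),l(0,.056)),('top',T(268,128,234,167),l(1,.056)),('top',T(143,108,234,167),l(2,.056)),
('side',T(140,64,233,165),(-.033,0,.098)),('side',T(260,75,233,165),(.033,0,.098)),('side',T(275,159,233,165),l(0,.056))]
p,r=fit(obs,[.44,-.06,3.1]);print(p,np.degrees(p[2]));print(r.tolist())
p,r=fit(obs[:5],[.44,-.06,3.1]);print('top only',p,np.degrees(p[2]))
s=lambda k,r=.0455:l(k,.105,r)
po=[('top',T(245,65,154,122),s(0)),('top',T(114,117,154,122),s(1)),('top',T(222,200,154,122),s(2))]
q,r=fit(po,[.57,.15,-.3]);print('pot',q,np.degrees(q[2]),r.tolist())
print('side slots',(proj('side',[[q[0]+.0455*np.cos(q[2]+k*2.0944),q[1]+.0455*np.sin(q[2]+k*2.0944),.105] for k in range(3)])-[166,205])*5+[400,300])
# outer collar ring overlay
im=[]
for n,(x0,y0),w in(('top',(150,115),(90,70)),('side',(160,200),(90,70))):
    a=cams.read_camera(n)[:,:,::-1];c=cv2.resize(a[y0:y0+70,x0:x0+90],(800,600) if 0 else (400,311),interpolation=cv2.INTER_CUBIC)
    sc=400/90
    for R in(.052,.038):
        th=np.linspace(0,6.28,90);P=proj(n,np.c_[q[0]+R*np.cos(th),q[1]+R*np.sin(th),th*0+.105])
        for u in (P+.5-[x0,y0])*sc: cv2.circle(c,tuple(int(v) for v in u),0,(0,0,255),-1)
    P=proj(n,[[q[0]+.0455*np.cos(q[2]+k*2.0944),q[1]+.0455*np.sin(q[2]+k*2.0944),.105] for k in range(3)])
    for u in (P+.5-[x0,y0])*sc: cv2.circle(c,tuple(int(v) for v in u),2,(0,255,0),-1)
    im.append(c)
cv2.imwrite('pics/d.png',np.hstack(im))
pos=p;go([p[0],p[1],.30],p[2]+np.pi/2)
E
```

```text
[ 0.43771235 -0.06383636  2.97942084] 170.70823962040035
[[0.1, -1.1], [-0.6, -0.4], [-0.6, 0.4], [0.4, -0.7], [-0.6, -0.4], [0.3, -0.7], [0.8, 0.0], [1.3, -3.1]]
top only [ 0.43640408 -0.0645239   2.98703125] 171.1442836971508
pot [ 0.5770238   0.15866827 -0.68655643] -39.33678570747916 [[0.0, -0.3], [-0.2, -0.2], [0.2, 0.5]]
side slots [[528.04826034 369.19856292]
 [554.33602162 476.85236747]
 [690.6722155  393.43620984]]
slide [-1.0455 -1.0865  0.2617] twist -0.0503 deg -18.1 q6 1.431 toolz [ 0.  0. -1.]
```

View pics/d.png

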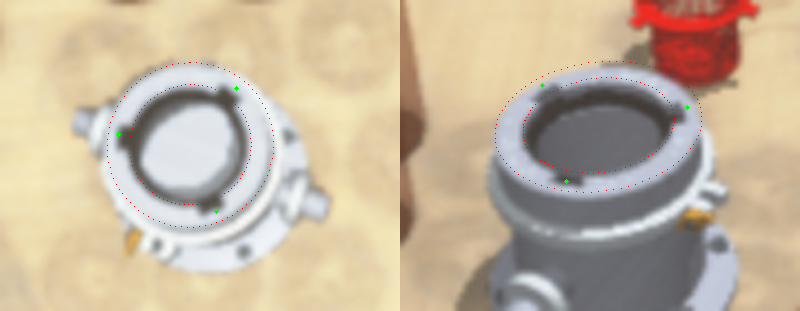

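```bash
python3 -m handwheel '[{"jaw":1,"slide":[-0.55,-0.57,0.0],"twist":-0.05},{"jaw":1,"slide":[-0.55,-0.57,0.0],"twist":-0.05},{"jaw":1,"slide":[-0.55,-0.57,0.0],"twist":-0.05},{"jaw":1,"slide":[-0.55,-0.57,0.0],"twist":-0.05},{"jaw":1,"slide":[-0.55,-0.57,0.0],"twist":-0.05},{"jaw":1,"slide":[-0.55,-0.57,0.0],"twist":-0.05},{"jaw":1,"slide":[-0.55,-0.57,0.0],"twist":-0.05},{"jaw":1,"slide":[-0.55,-0.57,0.0],"twist":-0.05},{"jaw":1,"slide":[-0.55,-0.57,0.0],"twist":-0.05},{"jaw":1,"slide":[-0.55,-0.57,0.0],"twist":-0.05}]'
python3 - <<'E'
from h import *
go([.437,-.064,.32],np.radians(171)+np.pi/2)
# pot refinement: maximise gradient along collar outer/bore edges
from scipy.optimize import minimize
th=np.linspace(0,2*np.pi,240)
for cams_ in (('top',),('side',),('top','side')):
  G={n:cv2.GaussianBlur(cams.read_camera(n),(0,0),1.0).mean(2) for n in cams_}
  def f(p):
    t=0
    for n in cams_:
      def v(R):
        P=proj(n,np.c_[p[0]+R*np.cos(th),p[1]+R*np.sin(th),th*0+.105]).astype(np.float32)
        return cv2.remap(G[n].astype(np.float32),P[:,:1].copy(),P[:,1:].copy(),cv2.INTER_LINEAR)[:,0]
      t+=np.clip(v(.041)-v(.035),0,90).mean()
      t+=np.clip(abs(v(.0545)-v(.0495)),0,40).mean()
    return -t
  g=[(f((x,y)),x,y) for x in np.arange(.565,.585,.001) for y in np.arange(.148,.166,.001)]
  print(cams_,min(g))
E
```

```text
t: 1.9
position: [0.3533, 0.2102, 0.4048]
tcp_rot: [0.244, 3.132, 0.001]
ft_force: [-0.6, -0.1, 0.4]
opening: 0.0857
grip_force: 0.0
slide [-0.3129 -0.645   0.2116] twist 0.0002 deg 0.1 q6 0.496 toolz [ 0.  0. -1.]
('top',) (np.float32(-76.11615), np.float64(0.574), np.float64(0.16))
('side',) (np.float32(-86.702126), np.float64(0.577), np.float64(0.163))Traceback (most recent call last):
  File "<stdin>", line 17, in <module>
  File "<stdin>", line 14, in f
  File "<stdin>", line 12, in v
  File "h.py", line 11, in proj
    K,d,r,t=cal(n);return cv2.projectPoints(np.array(P,float).reshape(-1,3),r,t,K,d)[0][:,0]
            ~~~^^^
  File "h.py", line 4, in cal
    c=cams.get_calibration(n);K=np.array([[c['fx'],0,c['cx']],[0,c['fy'],c['cy']],[0,0,1]]);return K,np.array(c['dist_coeffs'],float),np.array(c['rvec'],float),np.array(c['tvec'],float)
ValueError: time passes only in moves, steps and waits
```

```bash
python3 - <<'E'
s=open('h.py').read().replace("def cal(n):","import functools\n@functools.lru_cache\ndef cal(n):");open('h.py','w').write(s)
E
python3 -m handwheel '[{"jaw":1,"slide":[-0.313,-0.645,0.0],"twist":0},{"jaw":1,"slide":[-0.313,-0.645,0.0],"twist":0},{"jaw":1,"slide":[-0.313,-0.645,0.0],"twist":0},{"jaw":1,"slide":[-0.313,-0.645,0.0],"twist":0},{"jaw":1,"slide":[-0.313,-0.645,0.1],"twist":0},{"jaw":1,"slide":[-0.313,-0.645,0.15],"twist":0},{"jaw":1,"slide":[-0.313,-0.645,0.2],"twist":0},{"jaw":1,"slide":[-0.313,-0.645,0.2],"twist":0},{"jaw":1,"slide":[-0.313,-0.645,0.2],"twist":0},{"jaw":1,"slide":[-0.313,-0.645,0.2],"twist":0}]'
python3 - <<'E'
from h import *
go([.437,-.064,.245],np.radians(171)+np.pi/2)
a=cams.read_camera('top')[:,:,::-1];b=cams.read_camera('side')[:,:,::-1]
c=lambda im,x,y,w,h:cv2.resize(im[y:y+h,x:x+w],(400,400),interpolation=cv2.INTER_CUBIC)
cv2.imwrite('pics/e.png',np.hstack([c(a,234,157,80,80),c(b,233,145,80,80)]))
E
```

```text
t: 3.1
position: [0.4373, -0.0641, 0.3261]
tcp_rot: [0.243, 3.13, -0.0]
ft_force: [-0.2, -0.4, 0.5]
opening: 0.0855
grip_force: 0.0
slide [0.0012 0.     0.2027] twist 0.0004 deg 0.1 q6 -0.173 toolz [ 0.002 -0.    -1.   ]
```

View pics/e.png

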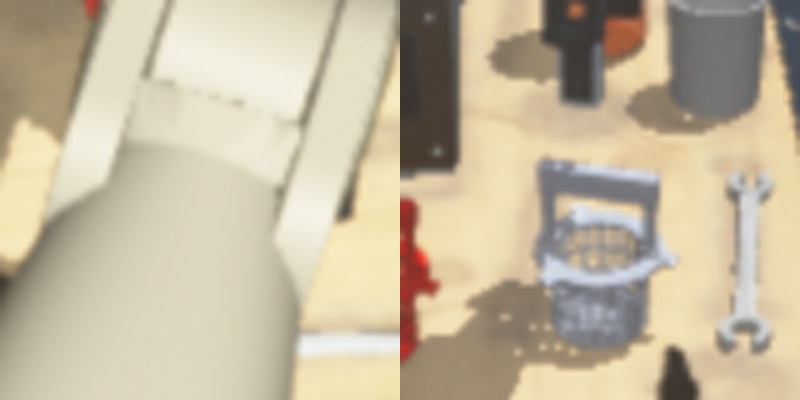

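The open gripper stands above the grey basket: the near finger's tip is at side px (269,165), the bar at (273,178), and the bar lies between the fingers. I go down and grip.

```bash
python3 -m handwheel '[{"jaw":1,"slide":[0,0,0.06],"twist":0},{"jaw":1,"slide":[0,0,0.12],"twist":0},{"jaw":1,"slide":[0,0,0.16],"twist":0},{"jaw":1,"slide":[0,0,0.19],"twist":0},{"jaw":1,"slide":[0,0,0.202],"twist":0},{"jaw":0.5,"slide":[0,0,0.202],"twist":0},{"jaw":0,"slide":[0,0,0.202],"twist":0},{"jaw":0,"slide":[0,0,0.202],"twist":0},{"jaw":0,"slide":[0,0,0.202],"twist":0},{"jaw":0,"slide":[0,0,0.202],"twist":0}]'
python3 -c "
from h import *
print(proj('side',[.445,-.015,.160]));print(bot.read_state()['moment'])"
```

```text
t: 4.2
position: [0.4371, -0.065, 0.2443]
tcp_rot: [0.246, 3.131, -0.0]
ft_force: [-0.5, -0.2, 1.4]
opening: 0.0121
grip_force: 0.9
[[268.60324703 167.6749696 ]]
[ 0.2068002   0.00096517 -0.05473267]
```

```bash
python3 -m handwheel '[{"jaw":0,"slide":[0,0,0],"twist":0},{"jaw":0,"slide":[0,0,0],"twist":0},{"jaw":0,"slide":[0,0,0],"twist":0},{"jaw":0,"slide":[0,0,-0.05],"twist":0},{"jaw":0,"slide":[0,0,-0.12],"twist":0},{"jaw":0,"slide":[0,0,-0.2],"twist":0},{"jaw":0,"slide":[0,0,-0.28],"twist":0},{"jaw":0,"slide":[0,0,-0.35],"twist":0},{"jaw":0,"slide":[0,0,-0.35],"twist":0},{"jaw":0,"slide":[0,0,-0.35],"twist":0}]'
python3 - <<'E'
from h import *
s=bot.read_state();print(s['position'],s['moment'],s['opening'],s['grip_force'],s['ft_force'])
go([.575,.161,.385],np.radians(171)+np.pi/2)
b=cams.read_camera('side')[:,:,::-1]
np.save('s1.npy',b);cv2.imwrite('pics/f.png',cv2.resize(b[90:210,220:320],None,fx=5,fy=5,interpolation=cv2.INTER_CUBIC))
h=s['position']-[0,0,.1547];d=np.array([np.cos(np.radians(171)),np.sin(np.radians(171)),0])
for k in(-.033,.033):print((proj('side',h+d*k+[0,0,.009])[0]-[220,90]+.4)*5)
for k in(0,120,240):
  a=np.radians(171+k);print('lug',(proj('side',h+[.043*np.cos(a),.043*np.sin(a),-.041])[0]-[220,90]+.4)*5)
E
```

```text
t: 5.2
position: [0.4368, -0.0649, 0.3835]
tcp_rot: [0.246, 3.132, 0.0]
ft_force: [0.6, -0.9, -2.0]
opening: 0.009
grip_force: 60.4
[ 0.43683833 -0.06490872  0.38352017] [ 0.01653623  0.03292892 -0.02009675] 0.009040382945487242 60.43704628944397 [ 0.56966447 -0.85887264 -1.95476246]
slide [-0.253   0.6118 -0.0036] twist 0.0001 deg 0.0 q6 -0.173 toolz [ 0.  0. -1.]
[202.48210154 196.64044411]
[333.3345905  209.20481387]
lug [351.94334794 300.77038723]
lug [243.719422   253.55648831]
lug [208.68511188 323.59771179]
```

View pics/f.png

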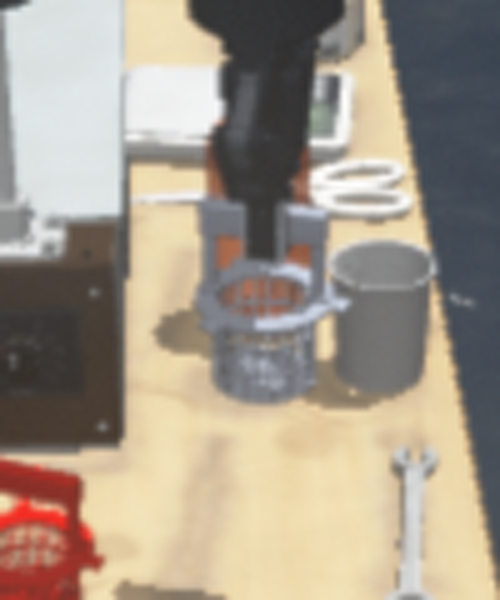

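The basket hangs straight in the grip at about px (273,150) of the side picture, its bar sitting about 1.5 mm towards +x of the tool axis. Next come the pot's slot angle and centre from brightness profiles.

Run:
```python
from h import *
th=np.radians(np.arange(0,120,1.))
for n,c0 in(('top',(.574,.160)),('side',(.577,.163))):
  G=cams.read_camera(n).mean(2).astype(np.float32)
  def v(p,R,t):
    P=proj(n,np.c_[p[0]+R*np.cos(t),p[1]+R*np.sin(t),t*0+.105]).astype(np.float32)
    return cv2.remap(G,P[:,:1].copy(),P[:,1:].copy(),cv2.INTER_CUBIC)[:,0]
  # score: threefold-symmetric slots dark at r=.043, land bright
  best=[]
  for x in np.arange(-.004,.0041,.001):
   for y in np.arange(-.004,.0041,.001):
    p=(c0[0]+x,c0[1]+y)
    a=np.array([np.mean([v(p,R,th+k*2*np.pi/3) for R in(.0405,.0425,.044)],0) for k in range(3)])
    o=np.concatenate([np.clip(v(p,.0405,np.radians(np.arange(360)))-v(p,.0355,np.radians(np.arange(360))),0,60)]).mean()
    m=a.clip(0,150).sum(0);w=np.array([m[(np.arange(i-9,i+10))%120].sum()-m.sum()*19/120 for i in range(120)])
    i=w.argmin();best.append((w[i]/19-1.0*o,np.round(p,4),i))
  best.sort(key=lambda b:b[0]);print(n,[(round(float(b[0]),1),b[1].tolist(),b[2]) for b in best[:6]])
  p=best[0][1]
  a=np.array([v(p,.043,th+k*2*np.pi/3) for k in range(3)]);print(np.round(a[:,60:108:3]))
```

```text
top [(-134.4, [0.576, 0.16], np.int64(81)), (-133.3, [0.576, 0.161], np.int64(81)), (-131.6, [0.575, 0.16], np.int64(81)), (-131.2, [0.575, 0.161], np.int64(81)), (-130.7, [0.577, 0.161], np.int64(81)), (-130.5, [0.577, 0.16], np.int64(81))]
[[225. 223. 218. 187. 143. 119. 113. 112. 111. 118. 142. 184. 217. 226.
  227. 227.]
 [228. 229. 211. 169. 130. 123. 127. 130. 124. 119. 147. 192. 222. 227.
  228. 227.]
 [228. 226. 221. 189. 153. 129. 133. 128. 126. 125. 149. 191. 217. 224.
  228. 229.]]
side [(-120.1, [0.577, 0.162], np.int64(81)), (-118.1, [0.578, 0.162], np.int64(81)), (-116.8, [0.577, 0.163], np.int64(81)), (-115.7, [0.577, 0.161], np.int64(80)), (-115.5, [0.578, 0.161], np.int64(81)), (-114.4, [0.576, 0.162], np.int64(80))]
[[217. 217. 210. 176. 139. 113. 107. 109. 115. 113. 126. 181. 212. 217.
  219. 220.]
 [217. 219. 203. 167. 133. 118. 109. 115. 122. 132. 143. 177. 207. 215.
  216. 221.]
 [215. 214. 209. 180. 139. 132. 134. 129. 136. 148. 163. 188. 217. 217.
  217. 217.]]
```

```bash
python3 -m handwheel '[{"jaw":0,"slide":[-0.253,0.61,0],"twist":-0.083},{"jaw":0,"slide":[-0.253,0.61,0],"twist":-0.083},{"jaw":0,"slide":[-0.253,0.61,0],"twist":-0.083},{"jaw":0,"slide":[-0.253,0.61,0],"twist":-0.083},{"jaw":0,"slide":[-0.253,0.61,0],"twist":-0.083},{"jaw":0,"slide":[-0.253,0.61,0],"twist":-0.083},{"jaw":0,"slide":[-0.253,0.61,0],"twist":-0.083},{"jaw":0,"slide":[-0.253,0.61,0],"twist":-0.083},{"jaw":0,"slide":[-0.253,0.61,0],"twist":-0.083},{"jaw":0,"slide":[-0.253,0.61,0],"twist":-0.083}]'
python3 - <<'E'
from h import *
go([.575,.1605,.320],np.radians(201)+np.pi/2)
s=bot.read_state();print(s['ft_force'],s['moment'],s['opening'])
E
```

```text
t: 6.35
position: [0.5744, 0.159, 0.384]
tcp_rot: [0.567, -3.09, 0.0]
ft_force: [-0.9, 0.4, -2.4]
opening: 0.0089
grip_force: 60.3
slide [-0.0027  0.0029  0.1601] twist -0.0005 deg -0.2 q6 -0.228 toolz [-0. -0. -1.]
[-0.91468515  0.35273521 -2.35558667] [-0.07050816 -0.00870524  0.00271162] 0.008935005738820908
```

```bash
python3 -m handwheel '[{"jaw":0,"slide":[-0.0027,0.003,0],"twist":-0.0005},{"jaw":0,"slide":[-0.0027,0.003,0.02],"twist":-0.0005},{"jaw":0,"slide":[-0.0027,0.003,0.04],"twist":-0.0005},{"jaw":0,"slide":[-0.0027,0.003,0.06],"twist":-0.0005},{"jaw":0,"slide":[-0.0027,0.003,0.08],"twist":-0.0005},{"jaw":0,"slide":[-0.0027,0.003,0.10],"twist":-0.0005},{"jaw":0,"slide":[-0.0027,0.003,0.12],"twist":-0.0005},{"jaw":0,"slide":[-0.0027,0.003,0.14],"twist":-0.0005},{"jaw":0,"slide":[-0.0027,0.003,0.15],"twist":-0.0005},{"jaw":0,"slide":[-0.0027,0.003,0.15],"twist":-0.0005}]'
python3 - <<'E'
from h import *
s=bot.read_state();print(s['ft_force'],s['moment'],s['opening']);go([.575,.1605,.320],np.radians(201)+np.pi/2)
b=cams.read_camera('side')[:,:,::-1];x0,y0=155,150
im=cv2.resize(b[y0:y0+100,x0:x0+100],None,fx=6,fy=6,interpolation=cv2.INTER_CUBIC)
h=s['position']-[0,0,.1543]
D=lambda P,c:[cv2.circle(im,tuple(int(v) for v in (u+.4-[x0,y0])*6),2,c,-1) for u in proj('side',P)]
d=np.array([np.cos(np.radians(201)),np.sin(np.radians(201)),0]);h=h-d*.0015
D([h+d*.033+[0,0,.009],h-d*.033+[0,0,.009]],(0,0,255))
D([h+[.043*np.cos(a),.043*np.sin(a),-.041] for a in np.radians([81,201,321])],(0,0,255))
D([[.5765+.0455*np.cos(a),.161+.0455*np.sin(a),.105] for a in np.radians([81,201,321])],(0,255,0))
cv2.imwrite('pics/g.png',im)
E
```

```text
t: 7.35
position: [0.5753, 0.1618, 0.323]
tcp_rot: [0.575, -3.087, -0.0]
ft_force: [0.8, 0.5, -2.5]
opening: 0.009
grip_force: 60.3
[ 0.76174987  0.4753712  -2.48983169] [-0.04462589  0.02478321 -0.01005037] 0.00895412426328831
slide [ 0.0018 -0.0028  0.0076] twist 0.0002 deg 0.1 q6 -0.228 toolz [-0.001 -0.    -1.   ]
```

View pics/g.png

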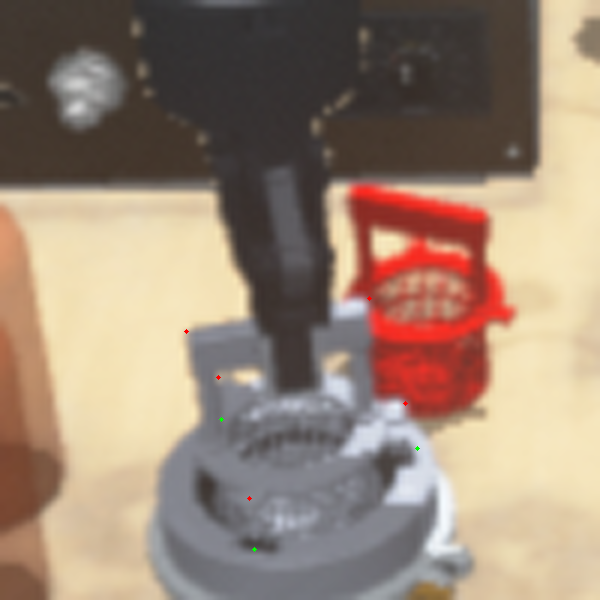

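The bar and lugs match their predicted pixels (bar corners at about (186,205) and (217,200), front lug near (197,232) over the front slot at (198,241)), so the basket is over its slots. I go down in small steps.

```bash
python3 -m handwheel '[{"jaw":0,"slide":[0.0018,-0.0028,0.01],"twist":0},{"jaw":0,"slide":[0.0018,-0.0028,0.02],"twist":0},{"jaw":0,"slide":[0.0018,-0.0028,0.03],"twist":0},{"jaw":0,"slide":[0.0018,-0.0028,0.038],"twist":0},{"jaw":0,"slide":[0.0018,-0.0028,0.042],"twist":0},{"jaw":0,"slide":[0.0018,-0.0028,0.045],"twist":0},{"jaw":0,"slide":[0.0018,-0.0028,0.048],"twist":0},{"jaw":0,"slide":[0.0018,-0.0028,0.051],"twist":0},{"jaw":0,"slide":[0.0018,-0.0028,0.051],"twist":0},{"jaw":0,"slide":[0.0018,-0.0028,0.051],"twist":0}]'
python3 - <<'E'
from h import *
s=bot.read_state();print(s['position'],s['ft_force'],s['moment'],s['opening']);go([.575,.1605,.2975],np.radians(201)+np.pi/2)
E
```

```text
t: 8.4
position: [0.5753, 0.1606, 0.3036]
tcp_rot: [-0.575, 3.088, 0.0]
ft_force: [0.3, 0.2, -2.1]
opening: 0.009
grip_force: 60.3
[0.57526557 0.16055281 0.3035755 ] [ 0.28262066  0.22344579 -2.13254548] [-0.02781517 -0.01271175 -0.00429126] 0.009040861937757943
slide [0.0007 0.0001 0.0152] twist 0.0002 deg 0.1 q6 -0.23 toolz [ 0.  0. -1.]
```

```bash
python3 -m handwheel '[{"jaw":0,"slide":[0,0,0.001],"twist":0},{"jaw":0,"slide":[0,0,0.002],"twist":0},{"jaw":0,"slide":[0,0,0.003],"twist":0},{"jaw":0,"slide":[0,0,0.004],"twist":0},{"jaw":0,"slide":[0,0,0.005],"twist":0},{"jaw":0,"slide":[0,0,0.006],"twist":0},{"jaw":0,"slide":[0,0,0.007],"twist":0},{"jaw":0,"slide":[0,0,0.008],"twist":0},{"jaw":0,"slide":[0,0,0.008],"twist":0},{"jaw":0,"slide":[0,0,0.008],"twist":0}]'
python3 - <<'E'
from h import *
s=bot.read_state();print(s['position'],s['ft_force'],s['moment'],s['opening']);go([.575,.1605,.2975],np.radians(201)+np.pi/2)
E
```

```text
t: 9.4
position: [0.5752, 0.1605, 0.3003]
tcp_rot: [-0.575, 3.089, 0.0]
ft_force: [-0.9, -0.8, -1.6]
opening: 0.0089
grip_force: 60.3
[0.57523107 0.16052055 0.30029004] [-0.90332832 -0.76085908 -1.56164947] [-0.00198187  0.01178207 -0.03436565] 0.008922724012675218
slide [0.0006 0.0002 0.007 ] twist 0.0002 deg 0.1 q6 -0.23 toolz [-0.  0. -1.]
```

The lugs are in the slots, with no contact 4 mm below the collar's top. Now I press against the spring.

```bash
python3 -m handwheel '[{"jaw":0,"slide":[0,0,0.004],"twist":0},{"jaw":0,"slide":[0,0,0.007],"twist":0},{"jaw":0,"slide":[0,0,0.010],"twist":0},{"jaw":0,"slide":[0,0,0.013],"twist":0},{"jaw":0,"slide":[0,0,0.016],"twist":0},{"jaw":0,"slide":[0,0,0.018],"twist":0},{"jaw":0,"slide":[0,0,0.020],"twist":0},{"jaw":0,"slide":[0,0,0.022],"twist":0},{"jaw":0,"slide":[0,0,0.022],"twist":0},{"jaw":0,"slide":[0,0,0.022],"twist":0}]'
python3 - <<'E'
from h import *
s=bot.read_state();print(s['position'],s['ft_force'],s['moment'],s['opening'])
E
```

```text
t: 10.4
position: [0.5752, 0.1606, 0.2923]
tcp_rot: [-0.575, 3.088, 0.0]
ft_force: [-3.4, 0.8, 7.2]
opening: 0.0087
grip_force: 61.5
[0.57519875 0.16058767 0.29227805] [-3.36220728  0.81670479  7.19370408] [-0.01416238  0.59531355  0.02758145] 0.008721949307887963
```

```bash
python3 -m handwheel '[{"jaw":0,"slide":[0.001,0.0003,0],"twist":0},{"jaw":0,"slide":[0.002,0.0007,0],"twist":0},{"jaw":0,"slide":[0.002,0.0007,0.001],"twist":0},{"jaw":0,"slide":[0.002,0.0007,0.002],"twist":0},{"jaw":0,"slide":[0.002,0.0007,0.003],"twist":0},{"jaw":0,"slide":[0.002,0.0007,0.004],"twist":0},{"jaw":0,"slide":[0.002,0.0007,0.004],"twist":0},{"jaw":0,"slide":[0.002,0.0007,0.004],"twist":0},{"jaw":0,"slide":[0.002,0.0007,0.004],"twist":0},{"jaw":0,"slide":[0.002,0.0007,0.004],"twist":0}]'
python3 - <<'E'
from h import *
s=bot.read_state();print(s['position'],s['ft_force'],s['moment'],s['opening'])
E
```

```text
t: 11.4
position: [0.5749, 0.1606, 0.2912]
tcp_rot: [-0.574, 3.086, -0.0]
ft_force: [-1.8, -0.4, 6.8]
opening: 0.0087
grip_force: 61.8
[0.57487026 0.16057872 0.29121678] [-1.75384557 -0.41831844  6.78269424] [-0.03288697  0.40885608  0.01501748] 0.008652517126836266
```

```bash
python3 -m handwheel '[{"jaw":0,"slide":[0.001,0,0.001],"twist":0},{"jaw":0,"slide":[0.001,0,0.002],"twist":0},{"jaw":0,"slide":[0.001,0,0.003],"twist":0},{"jaw":0,"slide":[0.001,0,0.003],"twist":0.004},{"jaw":0,"slide":[0.001,0,0.003],"twist":0.008},{"jaw":0,"slide":[0.001,0,0.003],"twist":0.012},{"jaw":0,"slide":[0.001,0,0.003],"twist":0.016},{"jaw":0,"slide":[0.001,0,0.003],"twist":0.02},{"jaw":0,"slide":[0.001,0,0.003],"twist":0.024},{"jaw":0,"slide":[0.001,0,0.003],"twist":0.024}]'
python3 - <<'E'
from h import *
s=bot.read_state();print(s['position'],s['ft_force'],s['moment'],s['opening']);go([.575,.1605,.2975],np.radians(201)+np.pi/2)
E
```

```text
t: 12.4
position: [0.5751, 0.1605, 0.2905]
tcp_rot: [-0.34, 3.119, 0.0]
ft_force: [-0.3, 0.9, 9.6]
opening: 0.0087
grip_force: 61.9
[0.57507924 0.16053659 0.29049773] [-0.29627038  0.88769782  9.62387821] [-0.02253719  0.23692607  0.0314712 ] 0.008742173902213338
slide [ 0.0001 -0.0001 -0.0175] twist -0.0238 deg -8.6 q6 -0.079 toolz [ 0.005  0.001 -1.   ]
```

```bash
python3 -m handwheel '[{"jaw":0,"slide":[0,0,0],"twist":0.007},{"jaw":0,"slide":[0,0,0],"twist":0.014},{"jaw":0,"slide":[0,0,0],"twist":0.021},{"jaw":0,"slide":[0,0,0],"twist":0.028},{"jaw":0,"slide":[0,0,0],"twist":0.035},{"jaw":0,"slide":[0,0,0],"twist":0.042},{"jaw":0,"slide":[0,0,0],"twist":0.049},{"jaw":0,"slide":[0,0,0],"twist":0.056},{"jaw":0,"slide":[0,0,0],"twist":0.06},{"jaw":0,"slide":[0,0,0],"twist":0.06}]'
python3 - <<'E'
from h import *
s=bot.read_state();print(s['position'],s['ft_force'],s['moment'],s['opening']);go([.575,.1605,.2975],np.radians(201)+np.pi/2)
E
```

```text
t: 13.4
position: [0.5752, 0.1605, 0.2905]
tcp_rot: [0.251, 3.127, 0.002]
ft_force: [0.2, -0.2, 8.3]
opening: 0.0085
grip_force: 61.9
[0.57524458 0.16049844 0.29054534] [ 0.18560983 -0.15745859  8.28243365] [0.00574498 0.07072736 0.08159537] 0.008530080358301545
slide [ 0.0005 -0.0001 -0.0174] twist -0.0838 deg -30.2 q6 0.298 toolz [ 0.005  0.001 -1.   ]
```

```bash
python3 -m handwheel '[{"jaw":0,"slide":[0,0,0],"twist":0.004},{"jaw":0,"slide":[0,0,0],"twist":0.008},{"jaw":0,"slide":[0,0,0],"twist":0.012},{"jaw":0,"slide":[0,0,0],"twist":0.015},{"jaw":0,"slide":[0,0,0],"twist":0.018},{"jaw":0,"slide":[0,0,0],"twist":0.021},{"jaw":0,"slide":[0,0,0],"twist":0.024},{"jaw":0,"slide":[0,0,0],"twist":0.027},{"jaw":0,"slide":[0,0,0],"twist":0.027},{"jaw":0,"slide":[0,0,0],"twist":0.027}]'
python3 - <<'E'
from h import *
s=bot.read_state();print(s['position'],s['ft_force'],s['moment'],s['opening']);go([.575,.1605,.2975],np.radians(201)+np.pi/2)
E
```

```text
t: 14.4
position: [0.5753, 0.1605, 0.2906]
tcp_rot: [0.514, 3.094, 0.002]
ft_force: [-0.4, 1.1, 8.3]
opening: 0.0088
grip_force: 61.9
[0.57526759 0.16046432 0.29057618] [-0.40631031  1.08107681  8.25490428] [-0.08496649  0.10462     0.09925211] 0.008750478863778895
slide [ 0.0006 -0.0001 -0.0173] twist -0.1108 deg -39.9 q6 0.467 toolz [ 0.005  0.001 -1.   ]
```

```bash
python3 -m handwheel '[{"jaw":0,"slide":[0,0,-0.001],"twist":0},{"jaw":0,"slide":[0,0,-0.002],"twist":0},{"jaw":0,"slide":[0,0,-0.003],"twist":0},{"jaw":0,"slide":[0,0,-0.004],"twist":0},{"jaw":0,"slide":[0,0,-0.005],"twist":0},{"jaw":0,"slide":[0,0,-0.006],"twist":0},{"jaw":0,"slide":[0,0,-0.007],"twist":0},{"jaw":0,"slide":[0,0,-0.008],"twist":0},{"jaw":0,"slide":[0,0,-0.009],"twist":0},{"jaw":0,"slide":[0,0,-0.009],"twist":0}]'
python3 - <<'E'
from h import *
s=bot.read_state();print(s['position'],s['ft_force'],s['moment'],s['opening']);go([.575,.1605,.2975],np.radians(201)+np.pi/2)
E
```

```text
t: 15.4
position: [0.5753, 0.1605, 0.2937]
tcp_rot: [0.514, 3.095, 0.002]
ft_force: [1.5, 0.7, 4.9]
opening: 0.0088
grip_force: 61.5
[0.57531829 0.16046145 0.29367266] [1.5026212  0.73179537 4.91223035] [ 0.03428063 -0.18935183  0.0437963 ] 0.0087517076702684
slide [ 0.0007 -0.0001 -0.0096] twist -0.1108 deg -39.9 q6 0.467 toolz [ 0.005  0.001 -1.   ]
```

```bash
python3 -m handwheel '[{"jaw":0,"slide":[0,0,-0.001],"twist":0},{"jaw":0,"slide":[0,0,-0.002],"twist":0},{"jaw":0,"slide":[0,0,-0.003],"twist":0},{"jaw":0,"slide":[0,0,-0.0035],"twist":0},{"jaw":0,"slide":[0,0,-0.004],"twist":0},{"jaw":0,"slide":[0,0,-0.004],"twist":0},{"jaw":0,"slide":[0,0,-0.004],"twist":0},{"jaw":0,"slide":[0,0,-0.004],"twist":0},{"jaw":0,"slide":[0,0,-0.004],"twist":0},{"jaw":0,"slide":[0,0,-0.004],"twist":0}]'
python3 - <<'E'
from h import *
s=bot.read_state();print(s['position'],s['ft_force'],s['moment'],s['opening']);go([.575,.1605,.2975],np.radians(201)+np.pi/2)
E
```

```text
t: 16.4
position: [0.5741, 0.1603, 0.294]
tcp_rot: [0.515, 3.099, 0.0]
ft_force: [2.9, 1.1, 5.2]
opening: 0.0091
grip_force: 61.4
[0.5740988  0.16034631 0.29396448] [2.90276618 1.09556692 5.2496082 ] [-0.01218879 -0.72411164  0.05884969] 0.00909378913695721
slide [-0.002   0.0011 -0.0088] twist -0.1108 deg -39.9 q6 0.467 toolz [ 0.  0. -1.]
```

```bash
python3 -m handwheel '[{"jaw":0,"slide":[-0.001,0.0006,-0.001],"twist":0},{"jaw":0,"slide":[-0.002,0.001,-0.002],"twist":0},{"jaw":0,"slide":[-0.002,0.001,-0.003],"twist":0},{"jaw":0,"slide":[-0.002,0.001,-0.0035],"twist":0},{"jaw":0,"slide":[-0.002,0.001,-0.004],"twist":0},{"jaw":0,"slide":[-0.002,0.001,-0.004],"twist":0},{"jaw":0,"slide":[-0.002,0.001,-0.004],"twist":0},{"jaw":0,"slide":[-0.002,0.001,-0.004],"twist":0},{"jaw":0,"slide":[-0.002,0.001,-0.004],"twist":0},{"jaw":0,"slide":[-0.002,0.001,-0.004],"twist":0}]'
python3 - <<'E'
from h import *
s=bot.read_state();print(s['position'],s['ft_force'],s['moment'],s['opening']);go([.575,.1605,.2975],np.radians(201)+np.pi/2)
E
```

```text
t: 17.4
position: [0.5745, 0.1605, 0.2951]
tcp_rot: [-0.515, -3.098, 0.001]
ft_force: [-2.5, -1.2, 3.3]
opening: 0.0094
grip_force: 61.1
[0.57448119 0.16045005 0.29513571] [-2.49006883 -1.20175037  3.34571091] [-0.31962711  0.32869081  0.00562465] 0.009418607944817062
slide [-0.0012  0.0005 -0.0059] twist -0.1108 deg -39.9 q6 0.467 toolz [-0.001 -0.    -1.   ]
```

The basket is 2.5–3 mm above hook level with the spring pushing normally, so the lugs are in the notches. I release.

```bash
python3 -m handwheel '[{"jaw":0.1,"slide":[0,0,0],"twist":0},{"jaw":0.2,"slide":[0,0,0],"twist":0},{"jaw":0.3,"slide":[0,0,0],"twist":0},{"jaw":0.4,"slide":[0,0,0],"twist":0},{"jaw":0.5,"slide":[0,0,0],"twist":0},{"jaw":0.6,"slide":[0,0,0],"twist":0},{"jaw":0.6,"slide":[0,0,0],"twist":0},{"jaw":0.6,"slide":[0,0,-0.05],"twist":0},{"jaw":0.6,"slide":[0,0,-0.12],"twist":0},{"jaw":0.6,"slide":[0,0,-0.2],"twist":0}]'
python3 - <<'E'
from h import *
b=cams.read_camera('side')[:,:,::-1];x0,y0=155,160
im=cv2.resize(b[y0:y0+100,x0:x0+100],None,fx=6,fy=6,interpolation=cv2.INTER_CUBIC)
D=lambda P,c:[cv2.circle(im,tuple(int(v) for v in (u+.4-[x0,y0])*6),2,c,-1) for u in proj('side',P)]
for z,c in((.150,(0,0,255)),):
  for yaw in(161,):
    d=np.array([np.cos(np.radians(yaw)),np.sin(np.radians(yaw)),0]);h=np.array([.5765,.161,z])
    D([h+d*.033,h-d*.033],c)
D([[.5765+.0455*np.cos(a),.161+.0455*np.sin(a),.105] for a in np.radians([81,201,321])],(0,255,0))
cv2.imwrite('pics/i.png',im)
E
```

```text
t: 18.4
position: [0.5745, 0.1604, 0.3754]
tcp_rot: [-0.515, -3.097, 0.001]
ft_force: [0.7, 0.7, 0.5]
opening: 0.0508
grip_force: 0.0
```

View pics/i.png

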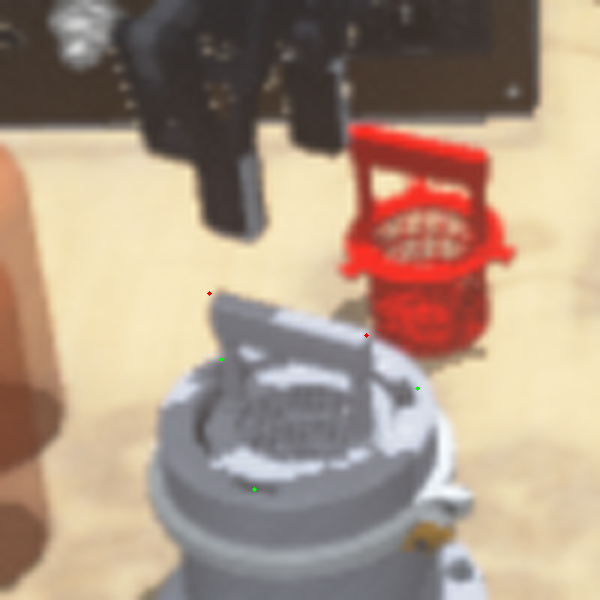

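The bar's ends show at about side px (191,209) and (216,216), within about a pixel of the locked prediction: turned 40°, upright, seated in the collar. The gripper is clear, so I hand in.

```bash
python3 -c "
from workcell import job
print(job.close_job())"
```

```text
the job is handed in; nothing more can be done
None
```

I put the basket in the pot, pressed it down, turned it 40° clockwise, released it and handed the job in at about 18 s; forces and the last picture fit it being locked upright, contact read about 10 N at the pauses, and the bystanders weren't re-checked.

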